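Feed chocolate balls into the empty tub with the seesaw gate

TASK

Four chocolate balls wait on the dispenser's seesaw at the shut-off chute of the full white tub. First push the empty pink tub along its lane until it is fully home against the end stop beneath the open chute; then press the blue pad at the raised end of the seesaw down until it rocks fully over, so that all four balls run down the open chute into the pink tub, and the seesaw stays over. Only push and press with the fingers: do not lift the tub, do not touch the balls, and leave the other things where they stand.

Things in the scene. Friction and masses are not known exactly. Their poses are not given: they have to be found in the camera images.
- dispenser: Fixed metal topping dispenser. Origin on the table under the seesaw pivot (pivot 105 mm up); x away from the robot, y to the left along the seesaw, z up. The seesaw trough is 250 mm long along y, 41 wide. Its -y side is shut by a red plate, with a full white tub below; the +y side is open.
- chute_mouth (a point): Centre of the open chute's outlet, 67 mm above the table, at dispenser x 0, y 252 mm. The chute is 46 mm wide (x), comes from the seesaw's +y end, walls up to 117 mm above the table; a slanting plate across its end (y up to 290 mm) turns the balls down and towards -x, so that they drop at about x = -40 to 10, y = 230 to 275 mm.
- end_stop (a point): Middle of the end stop's face on the robot's side, 15 mm above the table (the stop is 30 mm high), at dispenser x 45, y 250 mm. It closes the tub's lane, which runs along dispenser x between two rails 107 mm apart and 14 mm high, from x = -214 mm to the stop.
- tub: Loose empty pink open tub, 130 mm (x, along the lane) by 100 by 50 high, walls and floor 3 mm, about 0.15 kg. Origin at its centre, 25 mm up. It stands on the table between the rails of the +y lane, short of the end stop towards the robot. Home against the stop, its centre is at dispenser x = -20 mm, its near face at -85 mm.
- seesaw (a joint): Tilt of the seesaw, rad: -0.22 at the start (the -y end down on its stop, +y end raised), 0 level, +0.22 fully over (+y end down on its stop). It tips with about 1 N on a pad, has a little friction and damping, and stays over when let go.
- press_pad (a point): Top centre of the blue press pad (45 x 45 mm, 6 thick) on the robot's side of the trough near its raised +y end; it moves with the seesaw. It lies 42 mm to dispenser -x of the trough's middle and 82.5 mm along the seesaw from the pivot; about 143 mm above the table at the start, about 106 mm when fully over. The trough wall beside it stands 17 mm higher. A like pad is at the other end.
- ball0: Chocolate ball, 26 mm diameter, about 13 g; origin at its centre. One of four in a row in the low end of the seesaw trough.
- ball1: Chocolate ball, 26 mm diameter, about 13 g; origin at its centre. One of four in a row in the low end of the seesaw trough.
- ball2: Chocolate ball, 26 mm diameter, about 13 g; origin at its centre. One of four in a row in the low end of the seesaw trough.
- ball3: Chocolate ball, 26 mm diameter, about 13 g; origin at its centre. One of four in a row in the low end of the seesaw trough.
- paper_cup: Pink paper cup, 72 mm across, 85 mm high, standing in front of the dispenser; origin under its centre. Leave alone.
- sprinkle_jar: Small jar with yellow lid, 52 mm across, 55 mm high, standing in front of the dispenser; origin under its centre. Leave alone.
- choc_bottle: Brown sauce bottle, 62 mm across, 190 mm high, to the left; origin under its centre. Leave alone.
- caramel_bottle: Orange sauce bottle, 62 mm across, 170 mm high, to the left; origin under its centre. Leave alone.
- white_pot: Small white bowl, 80 mm across, 40 mm high, to the left; origin under its centre. Leave alone.

How it is judged:
By the outcome, as a careful person would: the job done as asked, in the order asked, and still so for the second after the job is handed in, with the robot touching nothing.
It also fails if it takes over 48 s, if anything falls off the work surface, if the arm or the gripper's body presses on something with over 40 N, if the wrist force passes 120 N, or if a joint passes its speed limit or range.

ROBOT

A 6-joint arm with a two-finger parallel gripper is mounted at the origin on the work surface. World frame = base frame: x ahead of the robot, y to its left, z up, the work surface at z = 0. Lengths are in m, angles in degrees, forces in N, time in s.
With the tool pointing down it reaches from about 0.35 to 1 m from the base axis. Payload 7.1 kg.
Tool frame: the origin (TCP) lies on the centre line of the jaws, within the pads' length; the fingertips stand 8 mm ahead of it and the grasp point (between the pads) lies 11 mm behind it; z points along the fingers, y is the line along which they close (so a half turn about z gives the same grasp; the last joint's range is limited). The gripper opens to 85 mm and grips with 20 to 120 N. Pads are 22 mm wide; open, the fingers measure 114 mm over their backs; the gripper's body (76 mm by 85 mm) begins 54 mm behind the grasp point. The pads swing forward as they close: fully open they stand 13 mm farther back than shut.
Start: joints at [75.057, 24.242, 93.386, -0, 62.372, -1.089], TCP at [0.15, 0.607, 0.239] pointing down, gripper open.
Joint ranges: [-172.04, 172.04], [-51.8, 120.97], [4.93, 147.93], [-75.15, 255.16], [6.16, 154.13], [-145.62, 145.62]. Speed limits (degrees/s): [136.94, 136.94, 172.46, 180, 180, 180].

INTERFACE

Orientations are given as a 3x3 rotation matrix whose columns are the frame's x, y, z axes.
In Python, from bench import * gives the robot as it stands. Calls block until the motion is done:
- move_ptp(position, orientation): joint-space move of the TCP to a pose.
- movel(position, speed=0.15, rotation=None): straight line of the TCP; rotation=None keeps the orientation; speed is the mean speed in m/s.
- set_joints(angles): joint-space move.
- open_jaws() and grab(): open the fingers fully, or close them until they stop; the grip force is fixed at half the most.
- sleep(seconds).
- inverse_kinematics(position, orientation): joint angles nearest the present ones, or None.
- get_obs(): the state.
- camera(name): name is "scene" or "top"; returns a dict with "frame" (480x640x3 uint8, red, green, blue), "range_z" (480x640 float32, m along the optical axis (not along the pixel's ray), 0 where there is no reading), "fx", "fy", "cx", "cy" (pixels), "k1" (the pictures are not rectified: a ray, as slopes to the right and down, at radius r is drawn at 1 + k1 r^2 times it, then the intrinsics apply), "world_to_cam" (4x4, takes a point from world to camera coordinates). Camera axes: x right, y down, z forward; pixel columns grow to the right and rows downward; lengths in m; the calibration is good to about 2 mm. A picture is of the moment at which its call begins.
A pose or a line that the arm cannot do raises IKError and nothing moves.
- job_done(): hands the job in; it is judged then, once.
The state is a dict: "clock": time; "joints": joint angles; "joint_velocities": joint speeds; "tau": joint torques, N m; "tcp_pos": TCP position; "ee_rot": TCP orientation; "ft_force": force on the tool from outside, world axes, zero at the start; "wrist_torque": the same for the moment, N m; "opening": finger opening in m; "grasp_force": force on a finger pad.
Only numpy, scipy, OpenCV 4.12 (cv2) and the standard library are available. Lean on these libraries where they do the work, as an engineer would, in place of code of your own. Each camera call takes 0.05 s, during which the arm holds its last target. There are 200 camera calls.

## Working session

There is one attempt and no reset: what is moved stays moved. The work goes in short steps, each a Python script; the robot and the scene stay as the last script left them, time stands still between calls to the robot, and variables do not carry over. Pictures are saved under pics/ and viewed, at most 10 in all, crops included, and the job is handed in when it is done.

```bash
mkdir -p pics
cat > h.py <<'E'
import numpy as np, cv2
from bench import *
def snap(n,f):
    c=camera(n); cv2.imwrite('pics/'+f+'.png',c['frame'][:,:,::-1]); np.savez('pics/'+f+'.npz',**c); return c
def cloud(c):
    K=np.array([[c['fx'],0,c['cx']],[0,c['fy'],c['cy']],[0,0,1.]])
    v,u=np.mgrid[0:480,0:640]
    p=cv2.undistortPoints(np.stack([u,v],-1).reshape(-1,1,2).astype(float),K,np.array([float(c['k1']),0,0,0])).reshape(480,640,2)
    z=c['range_z'][...,None]
    P=np.concatenate([p*z,z],-1); T=np.linalg.inv(c['world_to_cam'])
    W=P@T[:3,:3].T+T[:3,3]; W[z[...,0]==0]=np.nan
    return W
E
python3 - <<'E'
from h import *
for n in('top','scene'):
    c=snap(n,n+'0'); print(np.linalg.inv(c['world_to_cam'])[:3].round(3),c['k1'])
print(get_obs()['clock'])
E
```

```text
[[-0.01  -0.984  0.175  0.416]
 [-1.     0.009 -0.004  0.129]
 [ 0.003 -0.175 -0.984  0.95 ]] 0.037800993908628885
[[-0.312  0.629 -0.712  1.267]
 [ 0.95   0.197 -0.242  0.372]
 [-0.012 -0.752 -0.659  0.759]] -0.021973197668522685
0.1
```

View pics/top0.png

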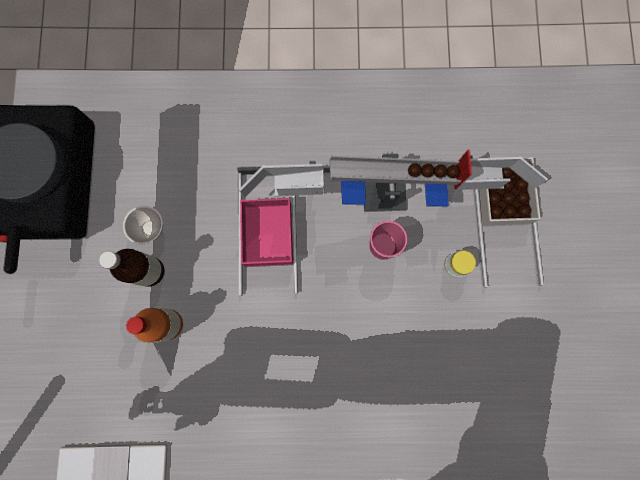

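View pics/scene0.png

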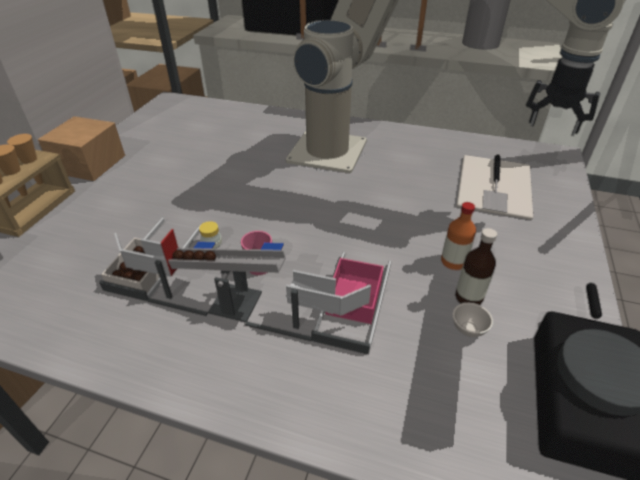

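The top view shows the tub at about cols 242–292, rows 198–266, the rails at cols 240 and 297, the raised pad at (353,192), the low pad at (436,195) and the stop bar at (248,169). The scene view shows the gripper well clear, and the cup and jar in front of the seesaw. Next I'll measure these points.

```bash
cat > m.py <<'E'
from h import *
def tubpts(c,W):
    h=cv2.cvtColor(c['frame'],cv2.COLOR_RGB2HSV); m=(h[...,0]>160)&(h[...,0]<178)&(h[...,1]>120)
    m[:,:236]=0; m[:,302:]=0; return W[m]
E
python3 - <<'E'
from m import *
c=dict(np.load('pics/top0.npz')); W=cloud(c)
h=cv2.cvtColor(c['frame'],cv2.COLOR_RGB2HSV)
b=(h[...,0]>105)&(h[...,0]<125)&(h[...,1]>150)
cen=[]
for lo,hi in((335,370),(420,455)):
    m=b.copy(); m[:,:lo]=0; m[:,hi:]=0; p=W[m]; p=p[~np.isnan(p[:,0])]
    v,u=np.where(m); print('pad',m.sum(),(u.min(),u.max(),v.min(),v.max()),np.median(p,0).round(4),np.percentile(p,[3,97],axis=0).round(4)); cen.append(np.median(p,0))
d=cen[0]-cen[1]; print('sep',d,'yaw',np.degrees(np.arctan2(-d[0],d[1])))
t=tubpts(c,W); r=t[t[:,2]>.044]; print('rim',len(r),cv2.minAreaRect(r[:,:2].astype(np.float32)*1000), np.median(r[:,2]), np.nanmedian(t[:,2]))
# rails
for name,(u0,u1) in {'L':(236,244),'R':(293,301)}.items():
    P=W[268:292,u0:u1].reshape(-1,3); P=P[(P[:,2]>.009)&(P[:,2]<.02)]
    f=np.polyfit(P[:,0],P[:,1],1); print(name,len(P),f,P.mean(0),P[:,0].min())
print('stop',[W[v,u].round(3) for v,u in((168,242),(170,242),(172,242),(169,247),(171,250))])
print('trough',W[168:182:2,345].round(3)); print('chute',W[178:196:2,300].round(3))
print('cup',W[225:226,378:402:4].round(3), 'pot/bottles',W[266,115].round(3),W[225,140].round(3))
E
```

```text
pad 537 (np.int64(341), np.int64(365), np.int64(181), np.int64(204)) [0.6479 0.0711 0.1433] [[0.6281 0.0504 0.1378]
 [0.6683 0.0913 0.1488]]
pad 470 (np.int64(425), np.int64(447), np.int64(184), np.int64(205)) [ 0.6523 -0.0898  0.1073] [[ 0.6322 -0.1097  0.1018]
 [ 0.6728 -0.0697  0.1127]]
sep [-0.00441861  0.16086018  0.03595951] yaw 1.5734426808686137
rim 420 ((597.2861328125, 241.25686645507812), (131.0874786376953, 99.89186096191406), 2.220219612121582) 0.05013072294496557 0.00435574615046963
L 70 [0.02222994 0.28494631] [0.5031001  0.2961302  0.01404649] 0.47940629528958717
R 72 [0.04152615 0.16275693] [0.50183084 0.18359603 0.01388745] 0.4783246245962675
stop [array([0.735, 0.294, 0.03 ]), array([0.731, 0.294, 0.03 ]), array([0.73 , 0.296, 0.02 ]), array([0.732, 0.283, 0.034]), array([0.73 , 0.278, 0.025])]
trough [[0.693 0.085 0.146]
 [0.689 0.085 0.146]
 [0.686 0.085 0.146]
 [0.682 0.085 0.146]
 [0.672 0.086 0.164]
 [0.67  0.086 0.158]
 [0.669 0.086 0.15 ]]
chute [[0.697 0.171 0.079]
 [0.691 0.17  0.082]
 [0.688 0.17  0.081]
 [0.683 0.17  0.082]
 [0.668 0.169 0.119]
 [0.665 0.169 0.115]
 [0.665 0.169 0.104]
 [0.665 0.17  0.09 ]
 [0.664 0.171 0.078]]
cup [[[ 0.599  0.02   0.084]
  [ 0.601  0.011  0.074]
  [ 0.602  0.002  0.07 ]
  [ 0.602 -0.005  0.07 ]
  [ 0.601 -0.012  0.076]
  [ 0.598 -0.019  0.085]]] pot/bottles [0.513 0.476 0.18 ] [0.62  0.507 0.008]
```

```bash
cat >> h.py <<'E'
a=np.radians(1.7); ex=np.array([np.cos(a),np.sin(a),0]); ey=np.array([-np.sin(a),np.cos(a),0])
O=np.array([.692,-.008,0]); R=np.array([ex,-ey,[0,0,-1]]).T
if get_obs()['ee_rot'][1][1]>0: R=np.array([-ex,ey,[0,0,-1]]).T
def L(x,y,z): return O+x*ex+y*ey+np.array([0,0,z])
E
python3 - <<'E'
from h import *
print(get_obs()['ee_rot'],R)
grab()
p=L(-.2,.25,.25); print(p,inverse_kinematics(p,R))
movel(p,.25,R); movel(L(-.2,.25,.03),.15)
print(get_obs()['ft_force'],get_obs()['opening'])
movel(L(-.105,.25,.03),.06)
o=get_obs(); print(o['ft_force'],o['tcp_pos'],o['clock'])
x=-.105; f0=np.dot(o['ft_force'],ex)
while x<-.085:
    x+=.001; movel(L(x,.25,.03),.03); f=np.dot(get_obs()['ft_force'],ex); print(round(x,3),round(f,2),end=' ')
    if abs(f)>8: break
o=get_obs(); print(o['ft_force'],o['tcp_pos'],o['clock'])
E
```

```text
[[-9.70918408e-01  2.39410331e-01 -3.70957185e-04]
 [ 2.39410617e-01  9.70917412e-01 -1.39139405e-03]
 [ 2.70546796e-05 -1.43974118e-03 -9.99998963e-01]] [[-0.99955986 -0.02966624  0.        ]
 [-0.02966624  0.99955986  0.        ]
 [-0.          0.         -1.        ]]
[0.48467147 0.23595672 0.25      ] [ 2.46936592e+01  1.62948112e+01  1.03752357e+02 -2.54444375e-14
  5.99528320e+01 -6.70063408e+01]
[ 0.43135231  0.08843256 -0.76652996] -9.260680512240141e-05
[-0.14244901 -0.49248803 -0.36339441] [0.57963311 0.2388655  0.03009855] 6.3667
-0.104 -1.36 -0.103 -0.49 -0.102 -0.72 -0.101 -0.83 -0.1 -0.9 -0.099 -0.86 -0.098 -0.09 -0.097 -1.29 -0.096 -0.51 -0.095 -0.49 -0.094 -5.13 -0.093 -8.46 [-8.49709556  1.14812437  5.50139758] [0.58962865 0.23902222 0.02988973] 9.3667
```

Run:
```python
from m import *
movel(L(-.14,.25,.03),.1); movel(L(-.14,.25,.25),.25); movel(L(-.20,.15,.25),.25)
c=snap('top','top1'); W=cloud(c)
t=tubpts(c,W); r=t[(t[:,2]>.044)&(t[:,2]<.056)]
loc=(r-O)@np.array([ex,ey]).T*1000
print(np.percentile(loc,[1,99],axis=0).round(1),get_obs()['clock'])
cv2.imwrite('pics/c1.png',cv2.resize(c['frame'][140:300,220:480,::-1],None,fx=3,fy=3))
```

```text
[[-33.  202.8]
 [ 46.4 301.5]] 11.6833
```

View pics/c1.png

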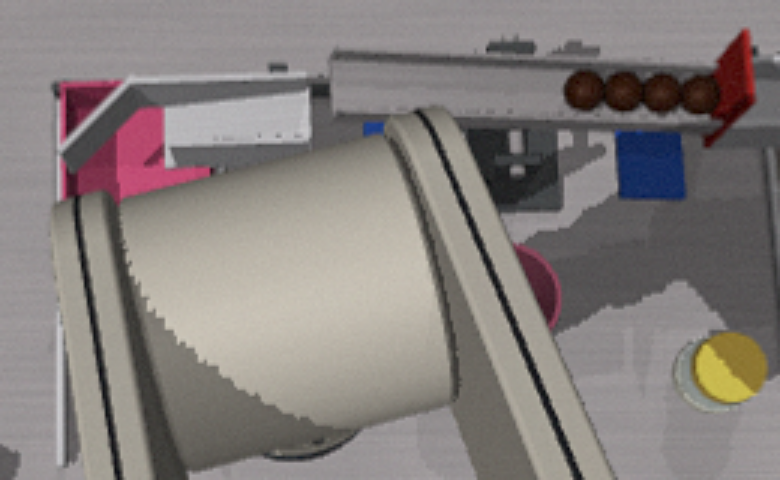

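The tub's far edge, at crop (60,85), measures x = 46 mm, so it is home against the stop. The balls have not moved, at crop (585–700,92). Now I'll press the pad.

Run:
```python
from h import *
movel(L(-.047,.081,.25),.2); movel(L(-.047,.081,.165),.15)
f0=np.array(get_obs()['ft_force']); z=.155
while z>.105:
    z-=.002 if z>.118 else .001
    movel(L(-.047,.081,z),.05)
    f=np.array(get_obs()['ft_force'])-f0; print(round(z,3),f.round(1),end=' ')
    if f[2]>10: break
sleep(1.5)
movel(L(-.047,.081,.25),.15); movel(L(-.3,.05,.3),.3)
snap('top','top2'); c=snap('scene','scene2')
cv2.imwrite('pics/c2.png',cv2.resize(c['frame'][200:360,90:400,::-1],None,fx=2.5,fy=2.5)); print(get_obs()['clock'])
```

```text
0.153 [ 0.8 -0.7  0.7] 0.151 [ 1.1 -0.4  0. ] 0.149 [ 1.  -0.1 -0.1] 0.147 [ 0.5 -1.4  0.7] 0.145 [0.  0.4 0.4] 0.143 [ 0.7 -0.5  0.2] 0.141 [ 1.8 -0.3 -0.2] 0.139 [-0.2  0.5  0.7] 0.137 [ 0.7 -0.9  0.7] 0.135 [ 1.4 -0.1  0.4] 0.133 [ 0.3 -0.2  1. ] 0.131 [-0.3  0.4  0.5] 0.129 [0.4 0.2 1.2] 0.127 [ 0.8 -0.1  0. ] 0.125 [ 0.8  0.1 -0.3] 0.123 [ 1.8 -0.8  0.1] 0.121 [-0.1 -0.7  0.5] 0.119 [ 0.3  1.  -0.4] 0.117 [-0.7 -0.8  3.7] 0.116 [-3.6 -0.  10.9] 22.1917
```

View pics/top2.png

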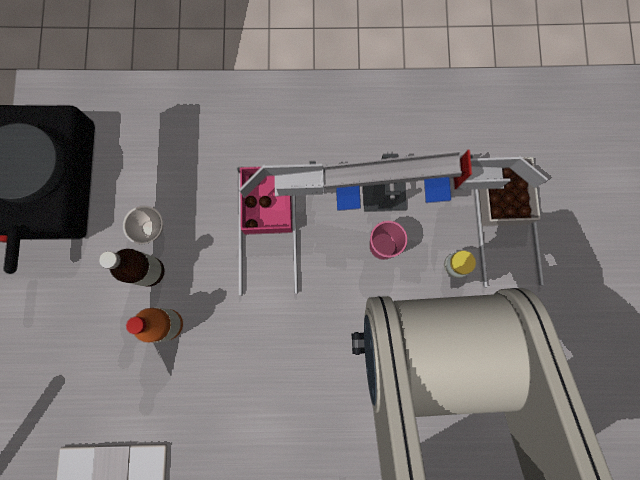

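View pics/c2.png

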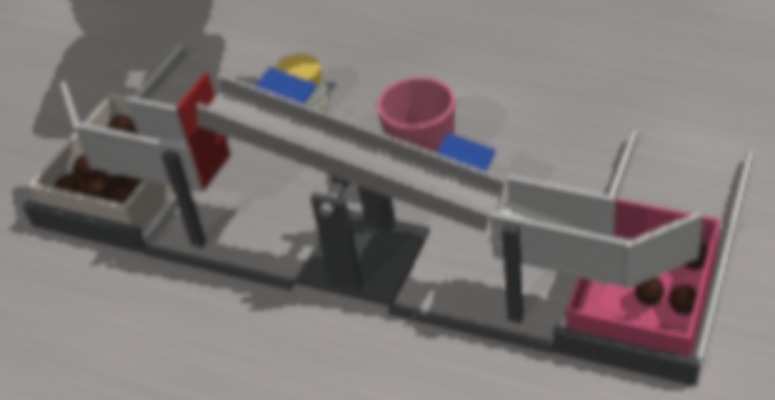

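The seesaw is over and the trough is empty. Three balls show in the tub, at top-view (250,201), (265,202) and (251,223). I still have to find the fourth and confirm the tub is still home.

Run:
```python
from m import *
sleep(.5)
c=snap('top','top3'); s=snap('scene','scene3'); W=cloud(c)
print('pads',W[198,347].round(4),W[188,437].round(4))
t=tubpts(c,W); r=t[(t[:,2]>.044)&(t[:,2]<.056)]
print(np.percentile((r-O)@np.array([ex,ey]).T*1000,[1,99],axis=0).round(1),get_obs()['clock'])
A=cv2.resize(c['frame'][150:250,230:335,::-1],(400,381),interpolation=cv2.INTER_CUBIC)
B=cv2.resize(s['frame'][265:360,280:380,::-1],(400,381),interpolation=cv2.INTER_CUBIC)
cv2.imwrite('pics/c3.png',np.clip(np.hstack([A,B])*1.5,0,255).astype(np.uint8))
```

```text
pads [0.6475 0.0799 0.1058] [ 0.6547 -0.0823  0.1424]
[[-84.4 201.8]
 [ 45.5 301.2]] 22.7917
```

View pics/c3.png

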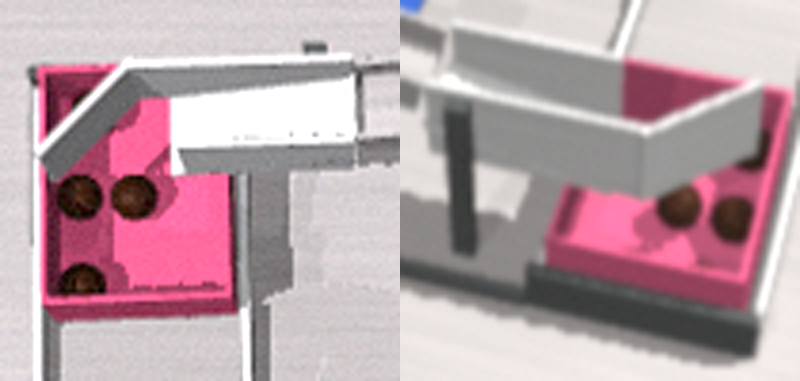

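Run:
```python
from h import *
for n,(v0,v1,u0,u1) in {'top3':(165,235,240,292),'scene3':(270,345,330,385)}.items():
    c=dict(np.load(f'pics/{n}.npz')); W=cloud(c); f=c['frame'].astype(int)
    m=np.zeros((480,640),np.uint8); s=np.s_[v0:v1,u0:u1]
    l=((W-O)@np.array([ex,ey]).T)*1000
    m[s]=((f.max(-1)<95)&(f[...,0]-f[...,2]>8)&(f[...,0]-f[...,2]<55)&(W[...,2]<.06)&(W[...,2]>.006))[s]
    k,lab,st,ce=cv2.connectedComponentsWithStats(m)
    for i in range(1,k):
        if st[i,4]>5: print(n,st[i,4],ce[i].round(),np.median(l[lab==i],0).round(),np.median(W[lab==i][:,2]).round(3),f[lab==i].mean(0).round())
```

```text
top3 88 [246. 175.] [ 42. 296.] 0.028 [67. 25. 39.]
top3 322 [248. 211.] [-35. 290.] 0.026 [47. 19. 22.]
top3 116 [265. 201.] [-21. 254.] 0.026 [43. 21. 15.]
top3 42 [291. 212.] [-41. 202.] 0.026 [61. 27. 38.]
top3 9 [267. 230.] [-84. 249.] 0.045 [92. 33. 52.]
top3 8 [244. 230.] [-84. 297.] 0.044 [90. 38. 54.]
scene3 138 [341. 288.] [-81. 224.] 0.029 [89. 41. 56.]
scene3 59 [370. 300.] [-64. 292.] 0.023 [65. 36. 42.]
scene3 94 [349. 316.] [-11. 259.] 0.023 [56. 34. 30.]
scene3 105 [363. 319.] [-11. 287.] 0.024 [52. 29. 28.]
scene3 67 [347. 338.] [ 46. 267.] 0.03 [80. 48. 57.]
```

Run:
```python
from h import *
c=dict(np.load('pics/top3.npz')); W=cloud(c); l=((W-O)@np.array([ex,ey]).T)*1000
for v in range(170,182,2):
    print(v,[(u,*c['frame'][v,u],*l[v,u].round().astype(int),int(W[v,u,2]*1000)) for u in range(244,262,3)])
cv2.imwrite('pics/c4.png',np.clip(cv2.resize(c['frame'][163:195,238:278,::-1],(720,576),interpolation=cv2.INTER_CUBIC)*2.0,0,255).astype(np.uint8))
```

```text
170 [(244, np.uint8(78), np.uint8(28), np.uint8(43), np.int64(44), np.int64(295), 41), (247, np.uint8(92), np.uint8(35), np.uint8(54), np.int64(43), np.int64(288), 42), (250, np.uint8(97), np.uint8(38), np.uint8(56), np.int64(43), np.int64(282), 42), (253, np.uint8(101), np.uint8(40), np.uint8(58), np.int64(43), np.int64(276), 40), (256, np.uint8(99), np.uint8(44), np.uint8(62), np.int64(43), np.int64(270), 39), (259, np.uint8(184), np.uint8(183), np.uint8(185), np.int64(16), np.int64(254), 116)]
172 [(244, np.uint8(78), np.uint8(28), np.uint8(45), np.int64(43), np.int64(297), 29), (247, np.uint8(75), np.uint8(29), np.uint8(43), np.int64(43), np.int64(290), 30), (250, np.uint8(95), np.uint8(39), np.uint8(56), np.int64(43), np.int64(284), 28), (253, np.uint8(99), np.uint8(37), np.uint8(57), np.int64(43), np.int64(278), 27), (256, np.uint8(167), np.uint8(154), np.uint8(160), np.int64(43), np.int64(272), 27), (259, np.uint8(98), np.uint8(96), np.uint8(98), np.int64(12), np.int64(254), 117)]
174 [(244, np.uint8(64), np.uint8(17), np.uint8(37), np.int64(42), np.int64(298), 20), (247, np.u
[... 1202 characters left out ...]
), np.int64(1), np.int64(266), 117), (256, np.uint8(64), np.uint8(62), np.uint8(64), np.int64(4), np.int64(261), 107), (259, np.uint8(68), np.uint8(68), np.uint8(68), np.int64(8), np.int64(257), 93)]
180 [(244, np.uint8(60), np.uint8(23), np.uint8(34), np.int64(29), np.int64(299), 19), (247, np.uint8(131), np.uint8(90), np.uint8(104), np.int64(34), np.int64(295), 3), (250, np.uint8(156), np.uint8(155), np.uint8(157), np.int64(-3), np.int64(271), 118), (253, np.uint8(66), np.uint8(67), np.uint8(68), np.int64(-1), np.int64(266), 111), (256, np.uint8(70), np.uint8(67), np.uint8(70), np.int64(4), np.int64(263), 94), (259, np.uint8(70), np.uint8(70), np.uint8(70), np.int64(8), np.int64(259), 82)]
```

View pics/c4.png

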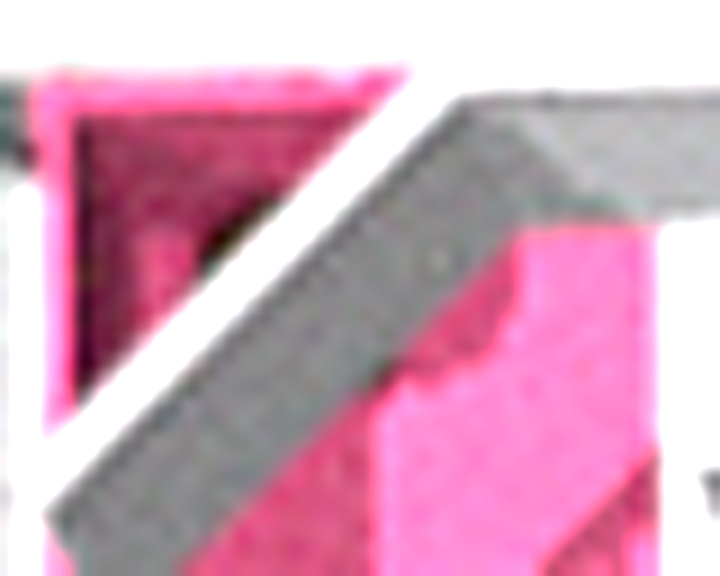

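The crop shows a brown ball at (235,235), partly behind the slanting plate. It measures z ≈ 24 mm inside the tub's far corner, so that is the fourth ball. The pads read 106 and 142 mm, so the seesaw is fully over, and the tub is home. I'm handing in.

```bash
python3 -c "
from bench import *
print(job_done())"
```

```text
the job is handed in; nothing more can be done
None
```

The pink tub is home against the end stop, the seesaw is fully over and staying there, and all four balls are in the tub; I handed the job in at about 23 s of the 48 s allowed.

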